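Uncover the hot instrument steriliser and raise its tray

TASK

The steriliser's lid is hot: take the lid lifter from its stand, hook it under the lid's loop handle, lift the lid off without touching it with the gripper or letting it tip or drop, and set it down flat inside the shallow steel tray. Then hang the lifter back in its stand and press the steriliser's lever down until it clicks and stays down by itself, which raises the instruments. Leave the bottle, the jar and the small bowl where they are.

Things in the scene. Friction and masses are not known exactly. Their poses are not given: they have to be found in the camera images.
- steriliser: Open-topped stainless box, fixed, 150 (x) x 200 (y) x 105 mm high, walls 5 mm, with a grey housing (to x = -117 mm, 87 mm high) and a black-padded lever on its -x (front) side. Origin: centre of its underside, on the table; z up. Yaw varies to about 0.3 rad.
- lid: Loose stainless lid on the steriliser, 0.3 to 0.45 kg: plate 150 (x) x 200 (y) x 3 mm; its skirt, 132 x 182 mm, reaches 12 mm below the plate into the box (4 mm play), so lift it straight up at first. Origin: centre of the skirt's lower edge; z up, plate's top at z = 15 mm. A loop handle stands on top.
- lid_bar (a point): Middle (on the axis) of the level top bar of the lid's loop handle, 70 mm above the lid's origin; axes as the lid's. The bar is round, 8 mm thick, 76 mm long along y, on uprights at y = +-45 to 48 mm, with 51 mm free height under it. Hooked here, within 8 mm along y, the lid hangs level.
- lifter: Loose lid lifter, 0.16 kg. Origin: centre of its black handle, a bar 18 (x) x 140 (y) x 20 mm high; z up. Grip it from above at the middle, fingers on its x faces. Two equal 6 mm rods at y = +-12 mm hang from it and end in V hooks open upwards: shank at x = -16 mm, bottom of the V at x = 0 and 98 mm below the origin, free tip at x = +18 mm, its top 77 mm below the origin.
- lifter_hook (a point): Point between the two hooks where the axis of a hooked bar comes to lie: x = y = 0, 85.5 mm below the lifter's origin; axes as the lifter's. The hooks enter under a bar (lying along the lifter's y) by moving in the lifter's +x, at least 15 mm lower than this seat, then rise; they leave the opposite way.
- stand: Fixed grey stand of the lifter: base 90 (x) x 150 (y) x 8 mm, two uprights at y = +-50 mm, 6 mm thick, 46 mm wide in x, each with a notch on top: flat floor at z = 110 mm, 24 to 30 mm wide in x, flaring to about 45 mm at z = 131 mm. Origin: centre of its underside; z up. Yaw to 0.3 rad.
- stand_seat (a point): Where the lifter's origin lies when it hangs in the stand: 120 mm above the stand's origin, handle along the stand's y across both notches, hooks between the uprights; axes as the stand's. It starts with its x along the stand's x, up to 8 mm off along y; either way round is right at the end.
- rest: Fixed shallow stainless tray, empty, to receive the lid: outside 210 (x) x 260 (y) x 20 mm high, walls and floor 5 mm, so the inside is 200 x 250 mm. Origin: centre of its underside, on the table; z up. Yaw varies to about 0.3 rad. With the lid flat on its floor the lid's origin is 5 mm above this origin. The steriliser and this tray may be on either side (left or right).
- lift_lever (a joint): Angle (rad) of the lever on the steriliser's front: 0 = up, sloping up 0.28 rad to its free end, which points to the steriliser's -x; grows as pressed down; stop at 0.66. Pivot along the steriliser's y, at x = -95, z = 65 mm of it. Sprung: let go before about 0.40 it springs up; pressed past 0.5 it clicks and then stays at about 0.53. Up to 10 N at the pad. Raises the instruments 50 mm.
- lever_pad (a point): Centre of the top face of the lever's black pad, 36 (along the lever) x 45 x 10 mm, 80 mm from the pivot. Up: 92 mm above the table; latched: about 50 mm, at the stop: about 39 mm above it. Press down here, 44 to 49 mm from the up position.
- bottle: Loose white bottle, 64 mm diameter, 150 mm high. Bystander. Origin: centre of its underside.
- gallipot: Loose small steel bowl, 76 mm across, 50 mm high. Bystander. Origin: centre of its underside.
- jar: Loose amber glass jar with a steel cap, 80 mm diameter, 100 mm high. Bystander. Origin: centre of its underside.
Not all that is in view belongs to the job. What is shaped like the lid but brown or green is not meant.

How it is judged:
On the way, in this order (a step that is already met when the one before it is completed fails the run):
1. the lid hangs on the lifter, clear above the steriliser (contact force between lifter and lid above 1 N and z of lid in the frame of steriliser above 0.108 m and contact force between lid and steriliser below 0.1 N), for 0.1 s.
2. the lid lies flat inside the shallow tray (horizontal distance between lid and rest below 0.06 m and z of lid in the frame of rest below 0.009 m and angle between lid's own z axis and vertical below 0.05 rad and linear speed of lid below 0.03 m/s), for 0.2 s.
3. the lever is down past its click (value of joint lift_lever above 0.48 rad), for 0.2 s.
At the end, for the whole second after the job is handed in: Lid at rest flat on the shallow tray's floor (its origin under 9 mm above the tray's, tilt under 0.05 rad, centres within 60 mm); lifter at rest in both notches of its stand (handle centre within 30 mm of the middle, 115 to 125 mm high, tilt under 0.1 rad), off the lid; lever over 0.48 rad (horizontal distance between lid and rest below 0.06 m and z of lid in the frame of rest below 0.009 m and angle between lid's own z axis and vertical below 0.05 rad and linear speed of each of lid, lifter below 0.02 m/s and contact force between lifter and lid below 0.1 N and value of joint lift_lever above 0.48 rad and horizontal distance between lifter and stand below 0.03 m and z of lifter in the frame of stand between 0.115 and 0.125 m and angle between lifter's own z axis and vertical below 0.1 rad); the robot touches nothing.
It fails at once if the gripper or arm touches the hot lid (contact force between any of the fingers, the arm and lid above 0.5 N).
It fails at once if the lid tips by more than 0.35 rad (20 degrees) (angle between lid's own z axis and vertical above 0.35 rad).
It fails at once if the lid is dropped or flung (faster than 0.8 m/s) (linear speed of lid above 0.8 m/s).
It fails at once if the bottle, jar or small bowl is moved by more than 30 mm or knocked over (distance of any of bottle, jar, gallipot from where it was at the start of the episode above 0.03 m or angle between any of bottle, jar, gallipot's own z axis and vertical above 0.5 rad).
It also fails if it takes over 72 s, if anything falls off the work surface, if the arm or the gripper's body presses on something with over 40 N, if the wrist force passes 120 N, or if a joint passes its speed limit or range.

ROBOT

A 7-joint arm with a two-finger parallel gripper is mounted at the origin on the work surface. World frame = base frame: x ahead of the robot, y to its left, z up, the work surface at z = 0. Lengths are in m, angles in rad, forces in N, time in s.
With the tool pointing down it reaches from about 0.4 to 0.85 m from the base axis. Payload 4.5 kg.
Tool frame: the origin (TCP) lies at the very end of the fingers, on their centre line; the grasp point (between the pads) lies 19 mm behind it (r.pinch_z is the distance from the TCP to the grasp point, in m); z points along the fingers, y is the line along which they close (so a half turn about z gives the same grasp; the last joint's range is limited). The gripper opens to 88 mm and grips with 3 to 60 N. Pads are 18 mm wide; open, the fingers measure 123 mm over their backs; the gripper's body (75 mm by 187 mm) begins 45 mm behind the grasp point.
Start: joints at [-1.151, 0.689, -0.195, 1.565, 0.157, 0.902, -0.215], TCP at [0.235, 0.579, 0.239] pointing down, gripper open.
Joint ranges: [-3.01, 3.01], [-0.46, 2.08], [-1.47, 1.51], [0.13, 2.56], [-1, 4.14], [0.04, 2.09], [-2.66, 2.66]. Speed limits (rad/s): [2.57, 2.57, 3.14, 3.14, 3.14, 3.14, 3.14].

INTERFACE

Orientations are given as a unit quaternion [x, y, z, w].
In Python, from plant import r, cams gives the robot as it stands.
- The arm moves only by the shell command python3 -m pendant 'ROWS' [FORCE]. ROWS is JSON, a list of rows, each a list of 3 entries, a list of its own where there are three numbers: the closure, from -1 (fully open) to 1 (shut), then the shift along the tool's x, y, z in mm, then the turn, a rotation vector about the tool's x, y, z in degrees. A call has 1 to 8 rows; each row shifts and turns the commanded pose from where the row before left it, along the tool's axes as they then stand; what a row does not reach is not made up. A row lasts 1/8 s, in which the tool goes at most 62.5 mm and 10.7 degrees, less where a joint would pass 70% of its speed; a pose out of reach is approached as far as the arm can. A call with a gripper value outside its range is refused whole. The fingers move at their own pace and stop on an object; FORCE is the grip in N (left out, the last holds). Time passes only in rows, so rows that do not move let the fingers close. It gives the time, the measured TCP pose, the force, the opening and the grip force at its end, in the units of the state.
- r.get_state(): the state, without advancing time (a new reading comes with each control period).
- cams.snapshot(name): name is "scene" or "top"; returns a dict with "img" (384x512x3 uint8, red, green, blue), "camera_matrix" (3x3 intrinsics, pixels), "camera_from_world" (4x4, takes a point from world to camera coordinates). Camera axes: x right, y up, looking along -z (the intrinsics and any distortion apply to the point x, -y, -z); pixel columns grow to the right and rows downward; lengths in m; the calibration is good to about 2 mm. A picture is of the moment at which its call begins. There is no depth.
- r.finish_job(): hands the job in; it is judged then, once.
The state is a dict: "clock": time; "q": joint angles; "qd": joint speeds; "joint_torque": joint torques, N m; "tool_pos": TCP position; "eef_rot": TCP orientation; "contact_force": force on the tool from outside, world axes, zero at the start; "moment": the same for the moment, N m; "opening": opening from 0.0 (shut) to 1.0 (fully open); "finger_force": force on a finger pad.
Only numpy, scipy, OpenCV 4.12 (cv2) and the standard library are available. Lean on these libraries where they do the work, as an engineer would, in place of code of your own. Each camera call takes 0.05 s, during which the arm holds its last target. There are 200 camera calls.

## Working session

There is one attempt and no reset: what is moved stays moved. The work goes in short steps, Python scripts to look and compute and a shell command to move; the robot and the scene stay as the last step left them, time stands still between calls to the robot, and variables do not carry over. Pictures are saved under pics/ and viewed, at most 10 in all, crops included, and the job is handed in when it is done.

```bash
mkdir -p pics; ls; python3 - <<'E'
from plant import r,cams
import cv2,numpy as np
for n in("scene","top"):
    s=cams.snapshot(n); cv2.imwrite(f"pics/{n}0.png",cv2.resize(s["img"][:,:,::-1],None,fx=1.5625,fy=1.5625,interpolation=cv2.INTER_CUBIC)); np.savez(f"{n}.npz",**s)
    print(s["camera_matrix"],s["camera_from_world"],[k for k in s])
print(r.get_state())
E
```

```text
pics
[[422.015592     0.         254.74599072]
 [  0.         422.015592   193.91684285]
 [  0.           0.           1.        ]] [[ 0.50494239  0.86302612 -0.01480187 -0.28338662]
 [-0.63404093  0.38249384  0.67207929  0.22859602]
 [ 0.58568361 -0.32997633  0.74033123 -1.84482315]
 [ 0.          0.          0.          1.        ]] ['img', 'camera_matrix', 'camera_from_world']
[[441.28276382   0.         257.47120585]
 [  0.         441.28276382 188.2826094 ]
 [  0.           0.           1.        ]] [[ 0.0171367  -0.99975987 -0.01365783  0.02059581]
 [ 0.99074075  0.01513894  0.13492065 -0.51727129]
 [-0.13468148 -0.01584346  0.99076227 -1.76584909]
 [ 0.          0.          0.          1.        ]] ['img', 'camera_matrix', 'camera_from_world']
{'clock': 0.1, 'q': array([-1.15121587,  0.68988787, -0.19449062,  1.56623424,  0.15731429,
        0.90251252, -0.21507724]), 'qd': array([-8.86347911e-04, -1.11177408e-03, -1.15964032e-04, -3.96962129e-03,
       -1.44316479e-03, -5.49791392e-05,  1.00014259e-04]), 'joint_torque': array([-3.46784807e-03, -5.28502750e+01, -1.27151381e+00, -1.53838831e+01,
       -5.25203138e-02,  1.96652720e-03,  4.00181409e-05]), 'tool_pos': array([0.23502236, 0.57851485, 0.23799868]), 'eef_rot': array([ 1.91654796e-01,  9.81462051e-01, -8.21819936e-04, -8.24707912e-05]), 'contact_force': array([ 1.24656834,  0.43030193, -0.59735616]), 'moment': array([-0.04748208, -0.00935677,  0.00175966]), 'finger_force': 0.0, 'opening': 1.0022545968764351}
```

View pics/scene0.png

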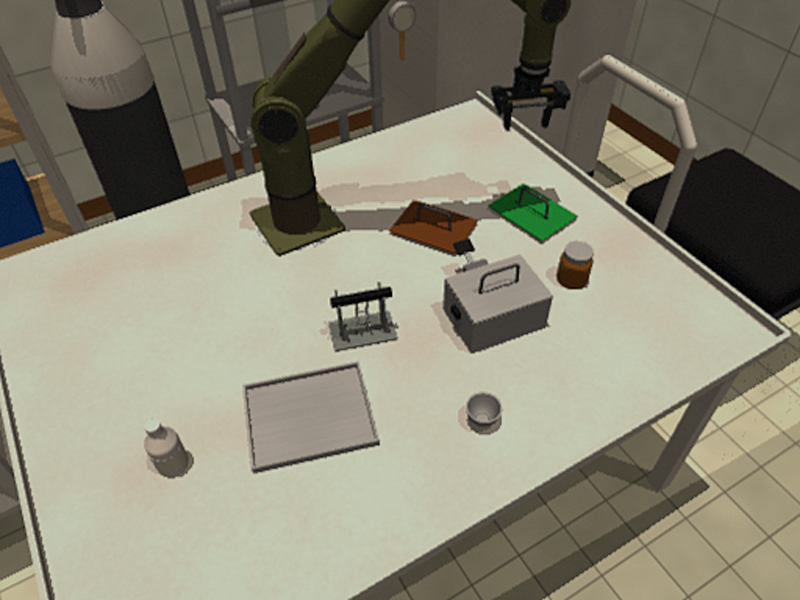

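View pics/top0.png

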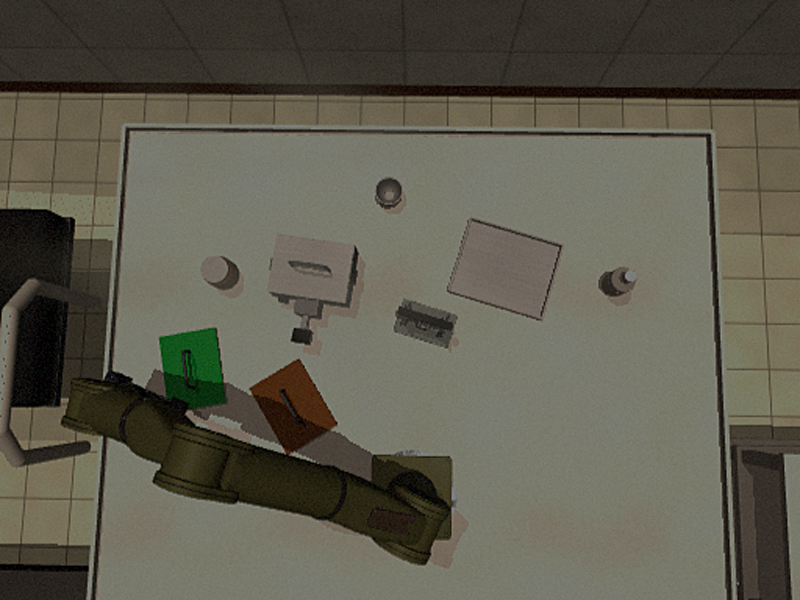

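The scene picture shows the steriliser at (497,300), stand with lifter at (362,315) and tray at (312,415). In the top picture they are at (313,270), (425,322) and (505,269). Brown and green lids are decoys. Next, enlarged crops.

```bash
python3 - <<'E'
import cv2,numpy as np
a=np.load("top.npz")["img"][:,:,::-1][130:235,165:375]; b=np.load("scene.npz")["img"][:,:,::-1][140:300,150:365]
g=lambda i,f:cv2.convertScaleAbs(cv2.resize(i,None,fx=f,fy=f,interpolation=cv2.INTER_CUBIC),alpha=1.5)
cv2.imwrite("pics/a.png",g(a,3.8)[:, :800]);cv2.imwrite("pics/b.png",g(b,3.7))
E
```

```text
(no output)
```

View pics/a.png

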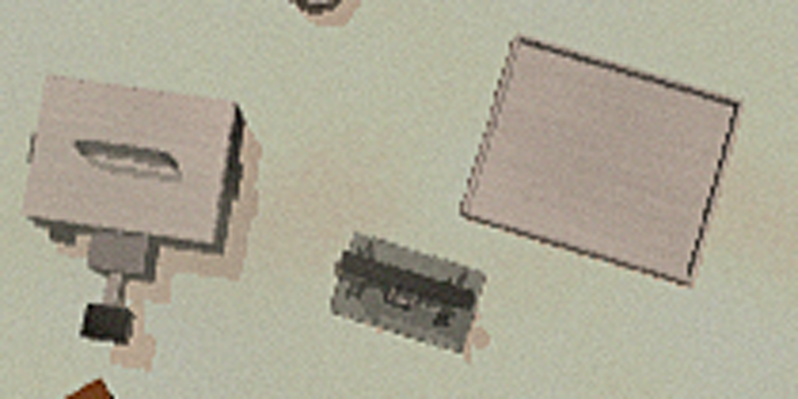

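View pics/b.png

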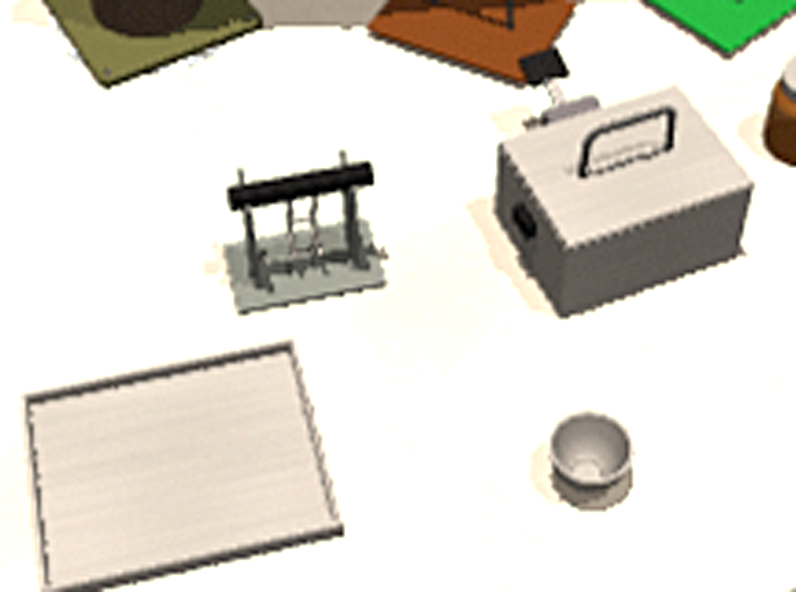

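```bash
cat > h.py <<'E'
import numpy as np
from scipy.optimize import least_squares
def proj(s,P):
    P=np.atleast_2d(P); T=s["camera_from_world"]; c=P@T[:3,:3].T+T[:3,3]
    K=s["camera_matrix"]; return np.c_[K[0,2]+K[0,0]*c[:,0]/-c[:,2],K[1,2]-K[1,1]*c[:,1]/-c[:,2]]
def nat(p,f,o): return (np.array(p,float)+.5)/f-.5+np.array(o)
def world(p,P): # p=x,y,yaw
    c,s=np.cos(p[2]),np.sin(p[2]); P=np.array(P,float)
    return np.c_[p[0]+c*P[:,0]-s*P[:,1],p[1]+s*P[:,0]+c*P[:,1],P[:,2]]
def fit(views,p0): # views: list of (snap, model pts, px)
    f=lambda p:np.concatenate([(proj(s,world(p,M))-u).ravel() for s,M,u in views])
    q=least_squares(f,p0); return q.x,q.fun.reshape(-1,2).round(1).tolist()
def box(x,y,z): return [(x,y,z),(x,-y,z),(-x,-y,z),(-x,y,z)]
E
python3 - <<'E'
from h import *
t,s=np.load("top.npz"),np.load("scene.npz")
T=lambda p:nat(p,3.8,(165,130)); S=lambda p:nat(p,3.7,(150,140))
def go(n,M,a,b,p0):
    for nm,v in(("both",[(t,M,T(a)),(s,M,S(b))]),("top",[(t,M,T(a))]),("scene",[(s,M,S(b))])):
        x,e=fit(v,p0); print(n,nm,x.round(4),e if nm=="both" else "")
go("ster",box(.075,.1,.108),[(48,76),(238,103),(219,249),(25,216)],[(752,186),(568,248),(499,147),(674,88)],[.55,.2,-.1])
go("tray",box(.105,.13,.02),[(516,38),(740,102),(690,285),(462,214)],[(343,530),(45,590),(25,397),(290,345)],[.55,-.2,-.2])
go("stand",box(.045,.075,.008),[(352,233),(486,268),(463,353),(332,312)],[(385,283),(240,308),(225,255),(370,222)],[.45,0,-.2])
go("lifter",[(0,.07,.12),(0,-.07,.12)],[(338,264),(475,296)],[(372,174),(230,197)],[.45,0,-.2])
go("bar",[(0,.045,.163),(0,-.045,.163)],[(78,146),(177,160)],[(670,111),(588,135)],[.55,.2,-.1])
E
```

```text
ster both [ 0.5717  0.2579 -0.1268] [[0.4, -0.4], [0.1, -0.6], [-0.8, -1.8], [0.0, -0.3], [0.1, -0.6], [-0.5, -0.1], [-0.9, -1.4], [-0.2, -0.9]]
ster top [ 0.5687  0.2576 -0.13  ] 
ster scene [ 0.5753  0.2571 -0.1235] 
tray both [ 0.5973 -0.2416 -0.2874] [[0.1, -1.9], [1.3, -0.6], [0.5, -0.6], [-0.4, -0.7], [0.2, -1.5], [-0.8, 0.5], [-1.2, -1.1], [1.3, -2.2]]
tray top [ 0.5932 -0.2401 -0.2805] 
tray scene [ 0.6009 -0.2427 -0.2928] 
stand both [ 0.449  -0.0322 -0.2736] [[0.5, -0.7], [0.1, 0.3], [0.1, -1.1], [-0.5, -0.8], [0.9, -0.3], [-0.1, 1.5], [-0.6, -2.5], [-1.0, -1.5]]
stand top [ 0.4466 -0.0319 -0.2588] 
stand scene [ 0.4521 -0.033  -0.2915] 
lifter both [ 0.4476 -0.0278 -0.2561] [[0.5, -0.6], [-0.6, 0.6], [0.1, -1.1], [-0.2, 1.0]]
lifter top [ 0.4475 -0.0279 -0.215 ] 
lifter scene [ 0.4477 -0.0279 -0.3216] 
bar both [ 0.5702  0.2571 -0.1339] [[0.8, -0.7], [-2.1, -1.0], [-0.6, -0.8], [-1.2, 0.0]]
bar top [ 0.5669  0.2545 -0.1246] 
bar scene [ 0.5733  0.2587 -0.1466]
```

```bash
cat > plan.py <<'E'
import numpy as np,json
from scipy.spatial.transform import Rotation as R
from plant import r
def Rt(th): 
    c,s=np.cos(th),np.sin(th); return R.from_matrix(np.array([[-s,c,0],[c,s,0],[0,0,-1.]]))
def plan(legs,grip,pose=None):
    "legs: (pos, yaw of tool y, rows); prints rounded rows"
    st=r.get_state(); p,q=(np.array(st["tool_pos"]),R.from_quat(st["eef_rot"])) if pose is None else pose
    for pos,th,n in legs:
        print("leg",np.round(pos,3),round(th,3)); 
        for k in range(n,0,-1):
            d=q.inv().apply((np.array(pos)-p)/k)*1000; w=np.degrees((q.inv()*Rt(th)).as_rotvec())/k
            d=np.round(d,1 if k==1 else 0); w=np.round(w,1 if k==1 else 0)
            print(json.dumps([grip,d.tolist(),w.tolist()]).replace(".0","").replace(" ","").replace("-0,","0,").replace("-0]","0]"),end=",")
            p=p+q.apply(d/1000); q=q*R.from_rotvec(w,degrees=True)
        print()
    return p,q
E
python3 - <<'E'
from plan import *
plan([([.4476,-.0278,.26],-.265,15)],-1)
E
```

```text
leg [ 0.448 -0.028  0.26 ] -0.265
[-1,[-28,-32,-1],[0,0,6]],[-1,[-32,-29,-1],[0,0,6]],[-1,[-34,-26,-1],[0,0,5]],[-1,[-37,-22,-2],[0,0,6]],[-1,[-39,-19,-1],[0,0,5]],[-1,[-40,-15,-2],[0,0,6]],[-1,[-41,-11,-1],[0,0,5]],[-1,[-42,-7,-2],[0,0,6]],[-1,[-43,-3,-1],[0,0,5]],[-1,[-43,1,-2],[0,0,6]],[-1,[-42,6,-1],[0,0,5]],[-1,[-42,9,-2],[0,0,6]],[-1,[-41,14,-1],[0,0,5]],[-1,[-39,17,-2],[0,0,6]],[-1,[-37,20.9,-1.1],[0,0.1,5.1]],
```

```bash
python3 -m pendant '[[-1,[-28,-32,-1],[0,0,6]],[-1,[-32,-29,-1],[0,0,6]],[-1,[-34,-26,-1],[0,0,5]],[-1,[-37,-22,-2],[0,0,6]],[-1,[-39,-19,-1],[0,0,5]],[-1,[-40,-15,-2],[0,0,6]],[-1,[-41,-11,-1],[0,0,5]],[-1,[-42,-7,-2],[0,0,6]]]' && python3 -m pendant '[[-1,[-43,-3,-1],[0,0,5]],[-1,[-43,1,-2],[0,0,6]],[-1,[-42,6,-1],[0,0,5]],[-1,[-42,9,-2],[0,0,6]],[-1,[-41,14,-1],[0,0,5]],[-1,[-39,17,-2],[0,0,6]],[-1,[-37,20.9,-1.1],[0,0.1,5.1]],[-1,[0,0,0],[0,0,0]]]'
python3 - <<'E'
from plan import *
from plant import cams
import cv2
s=cams.snapshot("scene"); np.savez("s1.npz",**s)
i=s["img"][:,:,::-1][150:250,180:300]; cv2.imwrite("pics/c.png",cv2.resize(i,None,fx=6,fy=6,interpolation=cv2.INTER_CUBIC))
plan([([.4476,-.0278,.26],-.265,1)],-1)
E
```

```text
clock: 1.1
tool_pos: [0.3483, 0.2542, 0.2496]
eef_rot: [0.554, 0.833, -0.0, -0.0]
contact_force: [-0.0, -0.3, 0.2]
opening: 1.001
finger_force: 0.0
clock: 2.1
tool_pos: [0.4484, -0.0306, 0.2598]
eef_rot: [0.796, 0.605, 0.001, 0.0]
contact_force: [-0.9, 0.5, 0.1]
opening: 0.999
finger_force: 0.0
leg [ 0.448 -0.028  0.26 ] -0.265
[-1,[0.5,-0.1,-0.4],[0,-0.1,-0.2]],
```

View pics/c.png

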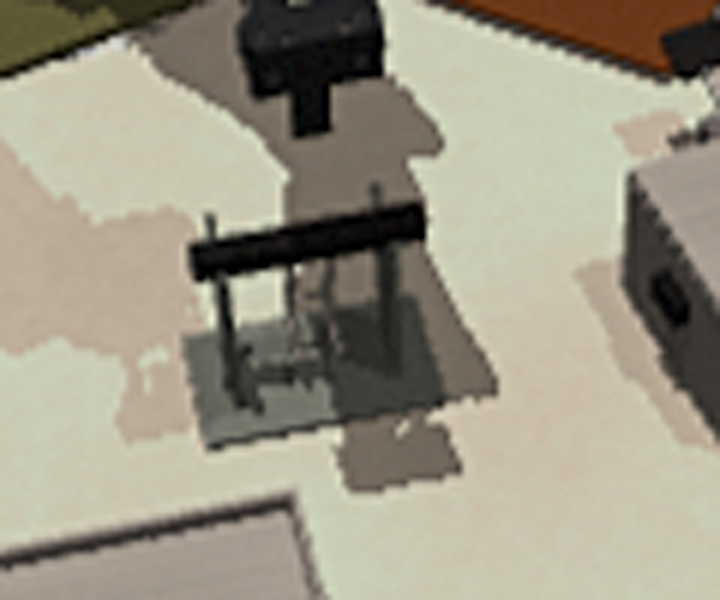

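The crop shows the lifter's handle from (190,263) to (427,222), with the gripper above it. I'll refit from those ends.

```bash
python3 - <<'E'
from h import *; from plan import plan
s=np.load("s1.npz"); t=np.load("top.npz")
x,e=fit([(s,[(0,.07,.12),(0,-.07,.12)],nat([(426,222),(191,263)],6,(180,150))),(t,[(0,.07,.13),(0,-.07,.13)],nat([(338,264),(475,296)],3.8,(165,130)))],[.45,0,-.2]);print(x,e)
plan([([x[0],x[1],.26],-.27,1),([x[0],x[1],.104],-.27,6)],-1)
E
```

```text
[ 0.44743315 -0.02787755 -0.25140263] [[-0.3, -1.1], [0.2, 0.5], [0.5, -0.8], [-0.4, 0.3]]
leg [ 0.447 -0.028  0.26 ] -0.27
[-1,[0.4,-0.3,-0.4],[0,-0.1,0.1]],
leg [ 0.447 -0.028  0.104] -0.27
[-1,[0,0,26],[0,0,0]],[-1,[0,0,26],[0,0,0]],[-1,[0,0,26],[0,0,0]],[-1,[0,0,26],[0,0,0]],[-1,[0,0,26],[0,0,0]],[-1,[0,0.1,26],[0,0,0]],
```

```bash
python3 -m pendant '[[-1,[0,0,26],[0,0,0]],[-1,[0,0,26],[0,0,0]],[-1,[0,0,26],[0,0,0]],[-1,[0,0,26],[0,0,0]],[-1,[0,0,26],[0,0,0]],[-1,[0,0,26],[0,0,0]],[-1,[0,0,0],[0,0,0]],[-1,[0,0,0],[0,0,0]]]' && python3 -m pendant '[[1,[0,0,0],[0,0,0]],[1,[0,0,0],[0,0,0]],[1,[0,0,0],[0,0,0]],[1,[0,0,0],[0,0,0]],[1,[0,0,0],[0,0,0]],[1,[0,0,0],[0,0,0]]]' 45
```

```text
clock: 3.15
tool_pos: [0.4478, -0.0261, 0.1044]
eef_rot: [0.794, 0.608, 0.001, -0.001]
contact_force: [-0.8, 0.1, -0.2]
opening: 1.0
finger_force: 0.0
clock: 3.9
tool_pos: [0.4477, -0.027, 0.1038]
eef_rot: [0.794, 0.607, 0.001, -0.001]
contact_force: [0.4, -0.7, 0.2]
opening: 0.347
finger_force: 0.0
```

```bash
python3 -m pendant '[[1,[0,0,0],[0,0,0]],[1,[0,0,0],[0,0,0]],[1,[0,0,0],[0,0,0]],[1,[0,0,0],[0,0,0]]]' && python3 -m pendant '[[1,[0,0,-10],[0,0,0]],[1,[0,0,-20],[0,0,0]],[1,[0,0,-25],[0,0,0]],[1,[0,0,-30],[0,0,0]],[1,[0,0,-30],[0,0,0]],[1,[0,0,-30],[0,0,0]],[1,[0,0,0],[0,0,0]],[1,[0,0,0],[0,0,0]]]'
python3 - <<'E'
from h import *
from plan import *
from plant import cams
import cv2
s=cams.snapshot("scene"); np.savez("s2.npz",**s)
i=s["img"][:,:,::-1][110:230,180:300]; cv2.imwrite("pics/d.png",cv2.convertScaleAbs(cv2.resize(i,None,fx=5,fy=5,interpolation=cv2.INTER_CUBIC),alpha=1.4))
st=r.get_state(); p=st["tool_pos"]; print(p)
y=st["eef_rot"]; yv=R.from_quat(y).as_matrix()[:,1]; th=np.arctan2(yv[1],yv[0]);print(th)
o=p[2]+.016
print(((proj(s,world([p[0],p[1],th],[(0,.07,o),(0,-.07,o),(0,.012,o-.098),(0,-.012,o-.098),(.018,.012,o-.077)]))-[180,110]+.5)*5-.5).round(0))
E
```

```text
clock: 4.4
tool_pos: [0.4477, -0.027, 0.1038]
eef_rot: [0.794, 0.607, 0.001, -0.001]
contact_force: [-0.2, -0.5, -0.8]
opening: 0.197
finger_force: 44.9
clock: 5.4
tool_pos: [0.447, -0.0271, 0.2484]
eef_rot: [0.794, 0.607, 0.0, -0.001]
contact_force: [0.3, 0.5, -1.8]
opening: 0.199
finger_force: 44.9
[ 0.44681066 -0.02714223  0.24799338]
-0.2651939178796061
[[349. 230.]
 [140. 270.]
 [271. 351.]
 [237. 357.]
 [276. 347.]]
```

View pics/d.png

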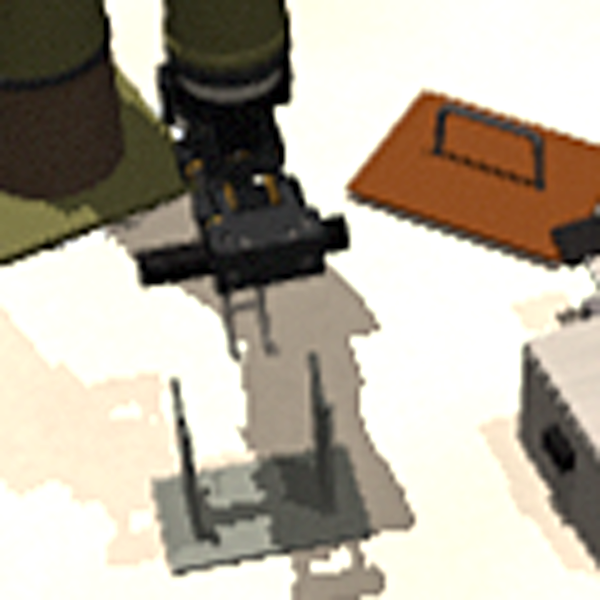

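The lifter hangs level in the gripper, hooks at (237,355) and (270,350), as predicted from the TCP pose.

```bash
python3 - <<'E'
from plan import *
plan([([.5115,.2653,.25],-.13,8)],1)
E
```

```text
leg [0.511 0.265 0.25 ] -0.13
[1,[37,-2,0],[0,0,-1]],[1,[37,-1,0],[0,0,-1]],[1,[38,0,0],[0,0,-1]],[1,[37,0,0],[0,0,-1]],[1,[38,1,0],[0,0,-1]],[1,[37,1,-1],[0,0,-1]],[1,[38,2,0],[0,0,-1]],[1,[37.2,3.1,-0.6],[-0.1,-0.1,-0.7]],
```

```bash
python3 -m pendant '[[1,[37,-2,0],[0,0,-1]],[1,[37,-1,0],[0,0,-1]],[1,[38,0,0],[0,0,-1]],[1,[37,0,0],[0,0,-1]],[1,[38,1,0],[0,0,-1]],[1,[37,1,-1],[0,0,-1]],[1,[38,2,0],[0,0,-1]],[1,[37,3,-1],[0,0,-1]]]' && python3 -m pendant '[[1,[0,0,15],[0,0,0]],[1,[0,0,15],[0,0,0]],[1,[0,0,9],[0,0,0]],[1,[0,0,0],[0,0,0]]]'
python3 - <<'E'
from h import *
from plan import *
from plant import cams
import cv2
ims=[]
for n,(x,y) in(("scene",(265,120)),("top",(160,135))):
    s=cams.snapshot(n); np.savez(n+"3.npz",**s); ims.append(cv2.convertScaleAbs(cv2.resize(s["img"][:,:,::-1][y:y+100,x:x+100],None,fx=4,fy=4,interpolation=cv2.INTER_CUBIC),alpha=1.4))
cv2.imwrite("pics/e.png",np.hstack(ims))
plan([([.5115,.2653,.2105],-.13,1)],1)
E
```

```text
clock: 6.45
tool_pos: [0.5115, 0.2658, 0.2495]
eef_rot: [0.75, 0.662, -0.001, -0.001]
contact_force: [0.3, 0.2, -3.1]
opening: 0.195
finger_force: 44.9
clock: 6.95
tool_pos: [0.5118, 0.2636, 0.2113]
eef_rot: [0.751, 0.661, -0.001, -0.001]
contact_force: [-0.6, -0.3, -1.5]
opening: 0.201
finger_force: 44.9
leg [0.511 0.265 0.21 ] -0.13
[1,[0.7,-1.2,2],[0,-0.1,0.2]],
```

View pics/e.png

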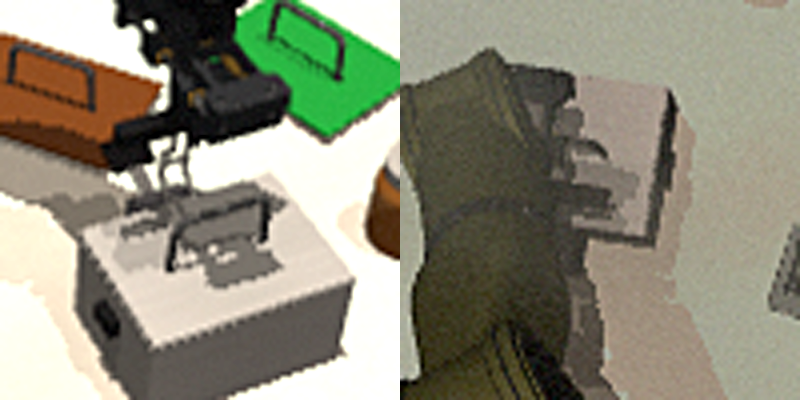

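Scene crop: the hooks at about (165–185,183) are in front of the loop's bar, (175,230)–(267,203), and below its level. Driving in.

```bash
python3 -m pendant '[[1,[0,10,0],[0,0,0]],[1,[0,14,0],[0,0,0]],[1,[0,14,0],[0,0,0]],[1,[0,12,0],[0,0,0]],[1,[0,8,0],[0,0,0]],[1,[0,0,0],[0,0,0]],[1,[0,0,0],[0,0,0]]]'
python3 - <<'E'
from h import *
from plan import *
from plant import cams
import cv2
s=cams.snapshot("scene"); np.savez("s4.npz",**s); cv2.imwrite("pics/f.png",cv2.convertScaleAbs(cv2.resize(s["img"][:,:,::-1][135:200,285:365],None,fx=8,fy=8,interpolation=cv2.INTER_CUBIC),alpha=1.3))
st=r.get_state();p=st["tool_pos"];print(p); o=p[2]+.016
P=world([p[0],p[1],-.13],[(0,.012,o-.098),(0,-.012,o-.098),(.018,.012,o-.079),(.018,-.012,o-.079)])
P=np.r_[P,world([.571,.2575,-.13],[(0,.045,.163),(0,0,.163),(0,-.045,.163)])]
print(((proj(s,P)-[285,135]+.5)*8-.5).round(0))
E
```

```text
clock: 7.92
tool_pos: [0.5693, 0.2579, 0.2122]
eef_rot: [0.75, 0.661, 0.0, -0.001]
contact_force: [-1.0, 1.1, -1.5]
opening: 0.201
finger_force: 44.9
[0.56923766 0.25798906 0.21225805]
[[291. 346.]
 [243. 361.]
 [316. 342.]
 [267. 358.]
 [366. 275.]
 [276. 304.]
 [184. 334.]]
```

View pics/f.png

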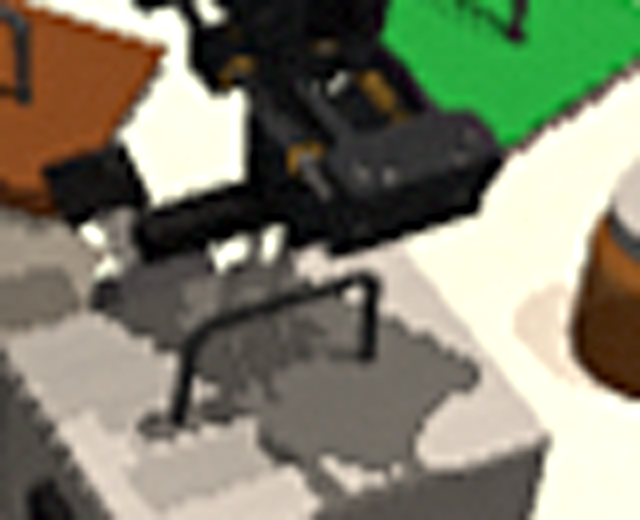

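The bar runs (190,335)–(370,283), within a pixel of the prediction. Raising slowly to engage.

```bash
python3 -m pendant '[[1,[0,2,-6],[0,0,0]],[1,[0,0,-5],[0,0,0]],[1,[0,0,-4],[0,0,0]],[1,[0,0,-4],[0,0,0]],[1,[0,0,-3],[0,0,0]],[1,[0,0,-3],[0,0,0]],[1,[0,0,-3],[0,0,0]],[1,[0,0,0],[0,0,0]]]'
```

```text
clock: 8.98
tool_pos: [0.5719, 0.2575, 0.2404]
eef_rot: [0.75, 0.661, 0.001, -0.0]
contact_force: [0.4, -0.7, -5.4]
opening: 0.2
finger_force: 44.9
```

```bash
python3 -m pendant '[[1,[0,0,-3],[0,0,0]],[1,[0,0,-4],[0,0,0]],[1,[0,0,-4],[0,0,0]],[1,[0,0,-4],[0,0,0]],[1,[0,0,-5],[0,0,0]],[1,[0,0,-5],[0,0,0]],[1,[0,0,0],[0,0,0]],[1,[0,0,0],[0,0,0]]]'
python3 - <<'E'
from plant import cams
import cv2,numpy as np
ims=[]
for n,(x,y) in(("scene",(265,110)),("top",(160,135))):
    s=cams.snapshot(n); np.savez(n+"5.npz",**s); ims.append(cv2.convertScaleAbs(cv2.resize(s["img"][:,:,::-1][y:y+100,x:x+100],None,fx=4,fy=4,interpolation=cv2.INTER_CUBIC),alpha=1.4))
cv2.imwrite("pics/g.png",np.hstack(ims))
E
```

```text
clock: 9.98
tool_pos: [0.5717, 0.2573, 0.2653]
eef_rot: [0.75, 0.661, 0.001, -0.001]
contact_force: [0.5, 0.0, -6.3]
opening: 0.199
finger_force: 44.9
```

View pics/g.png

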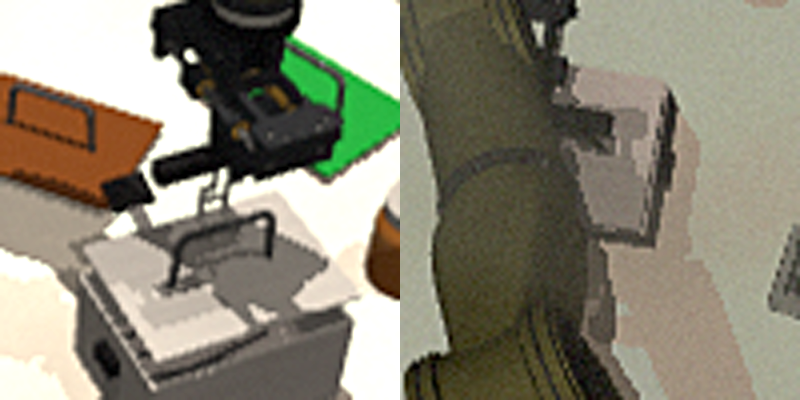

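The lid is off the box, hanging level with its plate edges parallel to the steriliser's rim. Lift further and carry.

```bash
python3 -m pendant '[[1,[0,0,-6],[0,0,0]],[1,[0,0,-10],[0,0,0]],[1,[0,0,-12],[0,0,0]],[1,[0,0,-12],[0,0,0]],[1,[0,0,-12],[0,0,0]],[1,[0,0,-8],[0,0,0]],[1,[0,0,-4],[0,0,0]],[1,[0,0,0],[0,0,0]]]'; python3 - <<'E'
from plan import *
plan([([.596,-.241,.33],-.285,24)],1)
E
```

```text
clock: 11.08
tool_pos: [0.5718, 0.2573, 0.3294]
eef_rot: [0.75, 0.661, 0.001, -0.001]
contact_force: [-0.1, 0.3, -5.6]
opening: 0.199
finger_force: 44.9
leg [ 0.596 -0.241  0.33 ] -0.285
[1,[-20,4,0],[0,0,0]],[1,[-20,4,0],[0,0,0]],[1,[-21,4,0],[0,0,0]],[1,[-20,4,0],[0,0,0]],[1,[-21,4,0],[0,0,0]],[1,[-20,4,0],[0,0,0]],[1,[-21,3,0],[0,0,1]],[1,[-20,4,0],[0,0,0]],[1,[-20,4,0],[0,0,1]],[1,[-20,4,0],[0,0,0]],[1,[-20,4,0],[0,0,1]],[1,[-20,5,0],[0,0,0]],[1,[-20,5,0],[0,0,1]],[1,[-20,5,0],[0,0,0]],[1,[-20,5,0],[0,0,1]],[1,[-20,5,0],[0,0,0]],[1,[-20,5,0],[0,0,1]],[1,[-20,6,0],[0,0,0]],[1,[-20,6,0],[0,0,1]],[1,[-20,6,0],[0,0,0]],[1,[-21,6,0],[0,0,1]],[1,[-20,6,0],[0,0,0]],[1,[-21,6,-1],[0,0,1]],[1,[-19.9,6.4,-0.4],[0,-0.1,0.1]],
```

Adding gentle ramps at both ends.

```bash
python3 -m pendant '[[1,[-6,1,0],[0,0,0]],[1,[-12,3,0],[0,0,0]],[1,[-18,3,0],[0,0,0]],[1,[-21,4,0],[0,0,0]],[1,[-21,4,0],[0,0,0]],[1,[-21,4,0],[0,0,0]],[1,[-21,4,0],[0,0,1]],[1,[-21,4,0],[0,0,0]]]' && python3 -m pendant '[[1,[-21,4,0],[0,0,1]],[1,[-21,4,0],[0,0,0]],[1,[-21,4,0],[0,0,1]],[1,[-21,4,0],[0,0,0]],[1,[-21,5,0],[0,0,1]],[1,[-21,5,0],[0,0,0]],[1,[-21,5,0],[0,0,1]],[1,[-21,5,0],[0,0,0]]]' && python3 -m pendant '[[1,[-21,5,0],[0,0,1]],[1,[-21,6,0],[0,0,1]],[1,[-21,6,0],[0,0,1]],[1,[-20,6,0],[0,0,1]],[1,[-15,4,0],[0,0,0]],[1,[-10,3,0],[0,0,0]],[1,[-5,1,0],[0,0,0]],[1,[0,0,0],[0,0,0]]]'; python3 - <<'E'
from plan import *
plan([([.596,-.241,.33],-.285,3)],1)
E
```

```text
clock: 12.08
tool_pos: [0.5807, 0.1125, 0.3292]
eef_rot: [0.756, 0.655, 0.001, -0.0]
contact_force: [-0.6, -0.1, -5.9]
opening: 0.198
finger_force: 44.9
clock: 13.08
tool_pos: [0.5862, -0.0592, 0.3288]
eef_rot: [0.778, 0.628, 0.001, -0.001]
contact_force: [0.4, 0.2, -6.2]
opening: 0.2
finger_force: 44.9
clock: 14.08
tool_pos: [0.5882, -0.1747, 0.3286]
eef_rot: [0.8, 0.601, 0.001, -0.001]
contact_force: [-0.9, 0.1, -6.2]
opening: 0.2
finger_force: 44.9
leg [ 0.596 -0.241  0.33 ] -0.285
[1,[-20,9,-1],[0,0,0]],[1,[-21,8,0],[0,0,0]],[1,[-20.5,9,-0.6],[0,-0.1,0.1]],
```

```bash
python3 -m pendant '[[1,[-10,4,0],[0,0,0]],[1,[-16,7,0],[0,0,0]],[1,[-16,7,-1],[0,0,0]],[1,[-12,5,0],[0,0,0]],[1,[-7,3,-1],[0,0,0]],[1,[0,0,0],[0,0,0]],[1,[0,0,0],[0,0,0]],[1,[0,0,0],[0,0,0]]]' && python3 -m pendant '[[1,[0,0,8],[0,0,0]],[1,[0,0,16],[0,0,0]],[1,[0,0,22],[0,0,0]],[1,[0,0,24],[0,0,0]],[1,[0,0,24],[0,0,0]],[1,[0,0,22],[0,0,0]],[1,[0,0,16],[0,0,0]],[1,[0,0,8],[0,0,0]]]' && python3 -m pendant '[[1,[0,0,8],[0,0,0]],[1,[0,0,4],[0,0,0]],[1,[0,0,0],[0,0,0]],[1,[0,0,0],[0,0,0]]]'; python3 - <<'E'
from plan import *
plan([([.596,-.241,.18],-.285,1)],1)
E
```

```text
clock: 15.08
tool_pos: [0.5963, -0.2398, 0.3305]
eef_rot: [0.799, 0.601, 0.001, -0.001]
contact_force: [0.2, -0.6, -6.1]
opening: 0.202
finger_force: 44.9
clock: 16.08
tool_pos: [0.5959, -0.2402, 0.1894]
eef_rot: [0.8, 0.6, 0.0, -0.001]
contact_force: [0.1, -0.3, -5.3]
opening: 0.195
finger_force: 44.9
clock: 16.58
tool_pos: [0.5965, -0.2406, 0.179]
eef_rot: [0.8, 0.6, 0.001, -0.0]
contact_force: [-0.3, -0.1, -6.2]
opening: 0.199
finger_force: 44.9
leg [ 0.596 -0.241  0.18 ] -0.285
[1,[-0.5,-0.4,-1],[0,-0.1,0.1]],
```

```bash
python3 -m pendant '[[1,[0,0,6],[0,0,0]],[1,[0,0,7],[0,0,0]],[1,[0,0,6],[0,0,0]],[1,[0,0,4],[0,0,0]],[1,[0,0,2],[0,0,0]],[1,[0,0,2],[0,0,0]],[1,[0,0,0],[0,0,0]]]' && python3 -m pendant '[[1,[0,0,2],[0,0,0]],[1,[0,0,2],[0,0,0]],[1,[0,0,2],[0,0,0]],[1,[0,0,2],[0,0,0]],[1,[0,0,2],[0,0,0]],[1,[0,0,0],[0,0,0]],[1,[0,0,0],[0,0,0]]]'
```

```text
clock: 17.45
tool_pos: [0.5962, -0.2404, 0.1514]
eef_rot: [0.8, 0.6, 0.001, -0.001]
contact_force: [-0.3, -0.1, -5.7]
opening: 0.201
finger_force: 44.9
clock: 18.32
tool_pos: [0.5964, -0.2405, 0.1418]
eef_rot: [0.8, 0.6, 0.001, -0.0]
contact_force: [0.6, -0.2, -1.6]
opening: 0.198
finger_force: 44.9
```

The force fell to the lifter's own weight, so the lid rests on the floor. Lower the hooks clear, back out, rise.

```bash
python3 -m pendant '[[1,[0,0,5],[0,0,0]],[1,[0,0,6],[0,0,0]],[1,[0,0,5],[0,0,0]],[1,[0,0,0],[0,0,0]],[1,[0,0,0],[0,0,0]]]' && python3 -m pendant '[[1,[0,-6,0],[0,0,0]],[1,[0,-8,0],[0,0,0]],[1,[0,-10,0],[0,0,0]],[1,[0,-12,0],[0,0,0]],[1,[0,-12,0],[0,0,0]],[1,[0,-12,0],[0,0,0]],[1,[0,0,0],[0,0,0]]]'
```

```text
clock: 18.95
tool_pos: [0.5963, -0.2404, 0.1255]
eef_rot: [0.8, 0.6, 0.001, -0.001]
contact_force: [-0.1, 0.1, 0.1]
opening: 0.194
finger_force: 44.9
clock: 19.82
tool_pos: [0.5374, -0.2234, 0.1256]
eef_rot: [0.8, 0.6, 0.0, -0.001]
contact_force: [0.1, -0.1, -1.7]
opening: 0.197
finger_force: 44.9
```

```bash
python3 -m pendant '[[1,[0,0,-10],[0,0,0]],[1,[0,0,-25],[0,0,0]],[1,[0,0,-30],[0,0,0]],[1,[0,0,-30],[0,0,0]],[1,[0,0,-30],[0,0,0]],[1,[0,0,0],[0,0,0]]]'; python3 - <<'E'
from plan import *
p=plan([([.4477,-.0275,.25],-.266,7)],1)
from plant import cams
import cv2
from h import *
s=cams.snapshot("scene"); np.savez("s6.npz",**s)
E
```

```text
clock: 20.58
tool_pos: [0.5405, -0.2248, 0.2532]
eef_rot: [0.8, 0.6, 0.002, 0.002]
contact_force: [1.1, 0.8, -2.6]
opening: 0.2
finger_force: 44.9
leg [ 0.448 -0.028  0.25 ] -0.266
[1,[23,-21,0],[0,0,0]],[1,[23,-21,0],[0,0,0]],[1,[24,-20,0],[0,0,0]],[1,[23,-21,1],[0,0,0]],[1,[24,-20,0],[0,0,0]],[1,[23,-21,1],[0,0,0]],[1,[23.5,-20.2,0.5],[0.4,-0.1,-1]],
```

```bash
python3 -m pendant '[[1,[23,-21,0],[0,0,0]],[1,[23,-21,0],[0,0,0]],[1,[24,-20,0],[0,0,0]],[1,[23,-21,1],[0,0,-1]],[1,[24,-20,0],[0,0,0]],[1,[23,-21,1],[0,0,0]],[1,[23,-20,1],[0,0,0]],[1,[0,0,0],[0,0,0]]]';python3 -m pendant '[[1,[0,0,0],[0,0,0]],[1,[0,0,0],[0,0,0]]]'; python3 - <<'E'
from plan import *
p=plan([([.4477,-.0275,.25],-.266,1),([.4477,-.0275,.103],-.266,8)],1)
E
```

```text
clock: 21.62
tool_pos: [0.4426, -0.0256, 0.2467]
eef_rot: [0.793, 0.609, -0.0, -0.002]
contact_force: [0.3, -0.4, -1.6]
opening: 0.2
finger_force: 44.9
clock: 21.88
tool_pos: [0.4447, -0.0288, 0.2476]
eef_rot: [0.795, 0.607, 0.001, -0.0]
contact_force: [0.0, -0.4, -1.9]
opening: 0.195
finger_force: 44.9
leg [ 0.448 -0.028  0.25 ] -0.266
[1,[2.1,2.6,-2.4],[0,-0.1,-0.1]],
leg [ 0.448 -0.028  0.103] -0.266
[1,[0,0,18],[0,0,0]],[1,[0,0,18],[0,0,0]],[1,[0,0,18],[0,0,0]],[1,[0,0,19],[0,0,0]],[1,[0,0,18],[0,0,0]],[1,[0,0,19],[0,0,0]],[1,[0,0,18],[0,0,0]],[1,[0.1,0,19],[0,0,0]],
```

```bash
python3 -m pendant '[[1,[2,3,0],[0,0,0]],[1,[0,0,15],[0,0,0]],[1,[0,0,25],[0,0,0]],[1,[0,0,25],[0,0,0]],[1,[0,0,25],[0,0,0]],[1,[0,0,20],[0,0,0]],[1,[0,0,10],[0,0,0]],[1,[0,0,0],[0,0,0]]]';python3 -m pendant '[[1,[0,0,8],[0,0,0]],[1,[0,0,8],[0,0,0]],[1,[0,0,5],[0,0,0]],[1,[0,0,2],[0,0,0]],[1,[0,0,0],[0,0,0]],[1,[0,0,0],[0,0,0]]]'
```

```text
clock: 22.88
tool_pos: [0.4478, -0.0267, 0.1275]
eef_rot: [0.795, 0.607, 0.0, -0.001]
contact_force: [-0.6, -0.8, -1.2]
opening: 0.199
finger_force: 44.9
clock: 23.62
tool_pos: [0.4479, -0.0264, 0.1049]
eef_rot: [0.794, 0.607, 0.001, -0.0]
contact_force: [-0.7, 0.5, -2.1]
opening: 0.198
finger_force: 44.9
```

```bash
python3 -m pendant '[[1,[0,0,1],[0,0,0]],[1,[0,0,0.5],[0,0,0]],[1,[0,0,0],[0,0,0]]]';python3 -m pendant '[[-1,[0,0,0],[0,0,0]],[-1,[0,0,0],[0,0,0]],[-1,[0,0,0],[0,0,0]],[-1,[0,0,0],[0,0,0]],[-1,[0,0,0],[0,0,0]],[-1,[0,0,0],[0,0,0]],[-1,[0,0,0],[0,0,0]],[-1,[0,0,0],[0,0,0]]]' && python3 -m pendant '[[-1,[0,0,-15],[0,0,0]],[-1,[0,0,-25],[0,0,0]],[-1,[0,0,-30],[0,0,0]],[-1,[0,0,-30],[0,0,0]],[-1,[0,0,-30],[0,0,0]],[-1,[0,0,-20],[0,0,0]],[-1,[0,0,0],[0,0,0]]]'
```

```text
clock: 24.0
tool_pos: [0.4479, -0.0264, 0.1037]
eef_rot: [0.794, 0.607, 0.001, -0.0]
contact_force: [-0.8, 1.0, 5.0]
opening: 0.196
finger_force: 44.9
clock: 25.0
tool_pos: [0.4478, -0.0264, 0.1033]
eef_rot: [0.794, 0.607, 0.001, -0.001]
contact_force: [-0.6, 0.6, 0.3]
opening: 1.001
finger_force: 0.0
clock: 25.88
tool_pos: [0.4484, -0.0267, 0.2543]
eef_rot: [0.794, 0.607, 0.002, 0.0]
contact_force: [0.4, -1.2, -1.3]
opening: 0.998
finger_force: 0.0
```

```bash
python3 - <<'E'
from h import *
from plan import *
t,s=np.load("top.npz"),np.load("scene.npz")
P=world([.571,.2575,-.13],[(-.1705,0,.092)]);print(P)
print((proj(t,P)-[165,130]+.5)*3.8-.5,(proj(s,P)-[150,140]+.5)*3.7-.5)
print(fit([(t,[(0,0,.092)],nat([(107,320)],3.8,(165,130))),(s,[(0,0,.092)],nat([(543,66)],3.7,(150,140)))],[.4,.28,0]))
print(r.get_state()["q"])
plan([([P[0,0],P[0,1],.2],1.44,11),([P[0,0],P[0,1],.11],1.44,4)],1)
E
```

```text
[[0.4019387  0.27960262 0.092     ]]
[[107.72314734 321.95092723]] [[541.38090816  64.60573481]]
(array([0.40414097, 0.28022886, 0.        ]), [[0.1, -0.0], [0.0, -0.1]])
[-0.19397058  0.44942032  0.2253501   2.06879965 -0.16737341  0.63657904
 -0.1209737 ]
leg [0.402 0.28  0.2  ] 1.44
[1,[26,-11,5],[0,0,-9]],[1,[27,-7,5],[0,0,-9]],[1,[28,-3,5],[0,0,-9]],[1,[28,1,5],[0,0,-9]],[1,[28,6,5],[0,0,-9]],[1,[26,10,5],[0,0,-9]],[1,[24,14,5],[0,0,-9]],[1,[22,18,5],[0,0,-9]],[1,[19,21,5],[0,0,-9]],[1,[15,24,5],[0,0,-8]],[1,[12.1,25.4,4.7],[0.1,0.2,-8.7]],
leg [0.402 0.28  0.11 ] 1.44
[1,[0,0,23],[0,0,0]],[1,[0,0,22],[0,0,0]],[1,[0,0,23],[0,0,0]],[1,[0,-0.1,22],[0.1,0,0]],
```

Pad predicted and seen agree within 2 mm. Move there with closed fingers.

```bash
python3 -m pendant '[[1,[26,-11,5],[0,0,-9]],[1,[27,-7,5],[0,0,-9]],[1,[28,-3,5],[0,0,-9]],[1,[28,1,5],[0,0,-9]],[1,[28,6,5],[0,0,-9]],[1,[26,10,5],[0,0,-9]],[1,[24,14,5],[0,0,-9]],[1,[22,18,5],[0,0,-9]]]' 20 && python3 -m pendant '[[1,[19,21,5],[0,0,-9]],[1,[15,24,5],[0,0,-8]],[1,[12,25,5],[0,0,-9]],[1,[0,0,0],[0,0,0]],[1,[0,0,0],[0,0,0]]]';python3 - <<'E'
from plan import *
plan([([.4025,.2797,.2],1.44,1),([.4025,.2797,.11],1.44,4)],1)
from plant import cams
import cv2
from h import *
s=cams.snapshot("scene"); np.savez("s7.npz",**s)
i=s["img"][:,:,::-1]; cv2.imwrite("pics/z.png",cv2.convertScaleAbs(cv2.resize(i[110:300,140:370],None,fx=3.1,fy=3.1,interpolation=cv2.INTER_CUBIC),alpha=1.2))
E
```

```text
clock: 26.88
tool_pos: [0.413, 0.1964, 0.2124]
eef_rot: [0.283, 0.959, 0.0, -0.001]
contact_force: [0.6, 0.4, 0.5]
opening: 0.117
finger_force: 0.0
clock: 27.5
tool_pos: [0.4008, 0.2777, 0.1981]
eef_rot: [0.064, 0.998, -0.0, -0.001]
contact_force: [0.6, -0.1, -0.2]
opening: 0.006
finger_force: 0.0
leg [0.402 0.28  0.2  ] 1.44
[1,[-1.4,2.2,-1.9],[0,-0.1,0.1]],
leg [0.402 0.28  0.11 ] 1.44
[1,[0,0,23],[0,0,0]],[1,[0,0,22],[0,0,0]],[1,[0,0,23],[0,0,0]],[1,[0,0,22],[0,0,0]],
```

```bash
python3 -m pendant '[[1,[-1,2,15],[0,0,0]],[1,[0,0,25],[0,0,0]],[1,[0,0,25],[0,0,0]],[1,[0,0,20],[0,0,0]],[1,[0,0,10],[0,0,0]],[1,[0,0,10],[0,0,0]],[1,[0,0,10],[0,0,0]],[1,[0,0,10],[0,0,0]]]' && python3 -m pendant '[[1,[0,0,10],[0,0,0]],[1,[0,0,8],[0,0,0]],[1,[0,0,5],[0,0,0]],[1,[0,0,3],[0,0,0]],[1,[0,0,1],[0,0,0]],[1,[0,0,0],[0,0,0]]]'
```

```text
clock: 28.55
tool_pos: [0.4021, 0.2815, 0.0736]
eef_rot: [0.063, 0.998, 0.001, 0.0]
contact_force: [-3.4, -0.3, 6.4]
opening: 0.003
finger_force: 3.0
clock: 29.3
tool_pos: [0.4028, 0.2815, 0.047]
eef_rot: [0.063, 0.998, 0.001, 0.001]
contact_force: [1.2, -0.2, 3.6]
opening: 0.001
finger_force: 1.5
```

```bash
python3 -m pendant '[[1,[0,0,2],[0,0,0]],[1,[0,0,0],[0,0,0]],[1,[0,0,0],[0,0,0]]]' && python3 -m pendant '[[1,[0,0,-10],[0,0,0]],[1,[0,0,-25],[0,0,0]],[1,[0,0,-30],[0,0,0]],[1,[0,0,-40],[0,0,0]],[1,[0,0,-40],[0,0,0]],[1,[-25,0,-20],[0,0,0]],[1,[-45,0,-10],[0,0,0]],[1,[-45,0,0],[0,0,0]]]' && python3 -m pendant '[[1,[-45,0,0],[0,0,0]],[1,[-30,0,0],[0,0,0]],[1,[0,0,0],[0,0,0]],[1,[0,0,0],[0,0,0]]]'
python3 - <<'E'
from plant import cams
import cv2,numpy as np
s=cams.snapshot("scene"); np.savez("s8.npz",**s)
i=s["img"][:,:,::-1]; cv2.imwrite("pics/z2.png",cv2.convertScaleAbs(cv2.resize(i[110:300,140:370],None,fx=3.1,fy=3.1,interpolation=cv2.INTER_CUBIC),alpha=1.2))
E
```

```text
clock: 29.68
tool_pos: [0.4024, 0.2815, 0.0449]
eef_rot: [0.063, 0.998, 0.001, 0.0]
contact_force: [0.9, 0.2, 3.4]
opening: 0.002
finger_force: 1.5
clock: 30.68
tool_pos: [0.5172, 0.2664, 0.2213]
eef_rot: [0.062, 0.998, 0.001, 0.0]
contact_force: [0.2, 0.7, -0.2]
opening: 0.005
finger_force: 0.0
clock: 31.18
tool_pos: [0.589, 0.2575, 0.2196]
eef_rot: [0.062, 0.998, 0.001, -0.001]
contact_force: [-0.2, 0.5, -0.2]
opening: 0.006
finger_force: 0.0
```

View pics/z2.png

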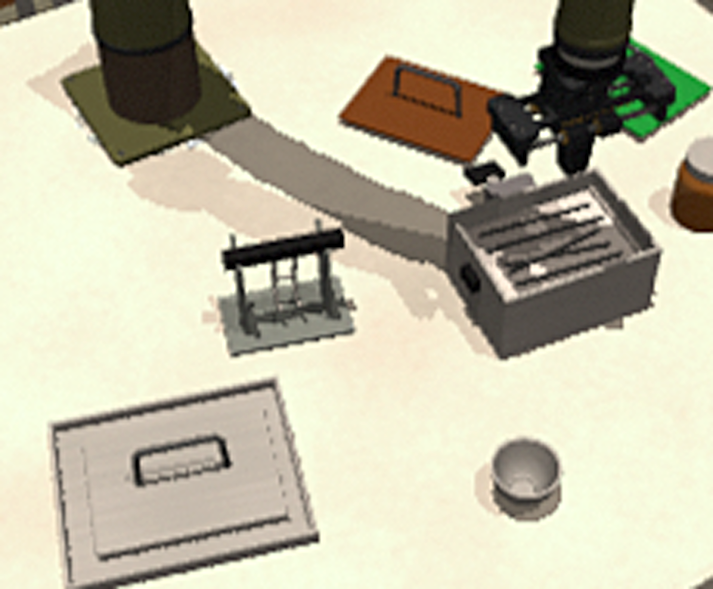

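The lid lies flat in the tray around (180,475), the lifter hangs in both notches at (283,247), and the instruments are up. I'll check the pad at (485,173) against the latched angle, then hand in.

```bash
python3 - <<'E'
from h import *
from plant import r
s=np.load("s8.npz")
d={}
for a in(0,.4,.53):
    b=.28-a; P=world([.571,.2575,-.13],[(-.095-.08*np.cos(b)+.005*np.sin(b),0,.065+.08*np.sin(b)+.005*np.cos(b))])
    d[a]=((proj(s,P)-[140,110]+.5)*3.1-.5)[0]; print(a,d[a].round(0))
if np.linalg.norm(d[.53]-[485,173])<6: print(r.finish_job())
E
```

```text
0 [485. 147.]
0.4 [481. 163.]
0.53 [481. 170.]
the job is handed in; nothing more can be done
None
```

Job handed in: the lid is flat in the tray, the lifter is back in its stand, the lever looks latched down in the last picture, and no judge's verdict came back.

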